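# Pack the marker canister in the bench clamp

## Task

Pump the trigger of the bench clamp until its padded jaw holds the empty canister firmly against the wooden vee block, and let the trigger go. Then feed every marker standing in the rack through the canister's neck, one at a time, and set the wooden cover on the rim so that it sits down level; only then press the clamp's release tab so that the jaw runs all the way back and leaves the canister standing free.

Things in the scene. Friction and masses are not known exactly. Their poses are not given: they have to be found in the camera images.
- clamp: Ratchet bar clamp bolted to the counter: grey steel; black grip, trigger and tab. Origin on the counter; its +x is the way the jaw advances, z up. A bar slides through it at 77 mm height. Squeeze the trigger to the grip (pinch both from above, or push the trigger) for one 8 mm notch per full stroke, then let it swing back; a pawl holds the jaw. Housing x -55 to 60, y +-20, up to 135 mm.
- grip_top (a point): Centre of the top of the fixed upright grip, 200 mm above the counter. The grip is 14 mm along the clamp's x (from -14 to 0 mm) and 26 mm wide; the trigger stands in front of it. Both are free above 150 mm height.
- trigger (a joint): Trigger angle (rad): 0 at rest (leaning towards the jaw), 0.62 squeezed; springs back. 11 mm thick, 22 wide, hinged 129 mm up, 20 mm in front of the clamp's origin. At 175 mm height trigger and grip measure about 62 mm over their outer faces at rest, 32 mm squeezed. A squeeze takes about 6 N with the jaw free, 10 to 20 N with it pressing on the canister.
- trigger_top (a point): Middle of the upper end of the trigger, 72 mm from its hinge (at rest 194 mm above the counter, 51 mm in front of the clamp's origin); moves with it.
- jaw (a joint): How far the jaw bar has advanced (m): 0 fully open, up to 0.075. A spring pulls it back to 0 when the release tab is pressed.
- pad (a joint): How far the sprung rubber pad on the jaw is pressed in (m): 0 free, 0.016 bottomed; 3 N to start, then 0.5 N per mm. The canister is firmly held with 4 to 14 mm once the trigger is let go; do not pump on after that, or the pawl may slip off.
- pad_face (a point): Centre of the front face of the rubber pad (46 mm square), 77 mm above the counter.
- release (a joint): Release lever angle (rad): 0 at rest, 0.32 fully pressed; above about 0.2 the jaw is free to run back. Springs back. Pressing takes 2 N with the jaw unloaded, about 5 to 10 N with the canister clamped.
- release_tab (a point): Middle of the top of the black release tab (34 by 30 mm), 133 mm above the counter, 98 mm behind the clamp's origin, with free air above. It is pressed straight down by 11 to 17 mm, and held for a second while the jaw runs back.
- stop: Fixed vee block of light wood on a grey foot, 100 mm tall, opening towards the jaw, on the clamp's axis; the canister is pushed into its vee. Origin on the counter about 8 mm in front of the bottom of the vee, 39 mm from the clamped canister's axis; its +x points away from the jaw.
- jar: Plain aluminium canister, empty at first, standing loose between pad and vee block. Origin at the centre of its underside, z up. Body 80 mm in diameter and 145 mm tall, shoulder, then a neck 58 mm outside and 49 mm inside up to the rim at 185 mm; wall 4.5 mm, floor 6 mm, with a low cone inside that makes the markers lean outwards. About 0.45 kg.
- jar_rim (a point): Centre of the canister's mouth, level with the rim, 185 mm above its underside.
- cover: Loose wooden cover on the counter, knob up. Origin at the centre of its underside. From below: tapered boss 38 mm in diameter, 8 mm high, that drops into the neck; disc 72 mm in diameter, 6 mm thick, that rests on the rim; knob 24 mm in diameter, from 14 to 44 mm height. 90 g. Seated, the origin is 8 mm below the rim.
- cover_knob (a point): Centre of the top of the cover's knob, 44 mm above the cover's underside.
- rack: Fixed wooden rack block, 60 by 210 mm, 62 mm high, with five round holes 25 mm wide and 52 mm deep in a row along its y axis, 40 mm apart; some are empty. Origin at the centre of its underside.
- marker1: Capped marker pen, round, 20 mm in diameter, 110 mm long, rounded ends, white with a grey cap, 35 g, standing upright in hole 1 of the rack (counted from the rack's -y end), its lower end 10 mm above the counter; 58 mm stand out above the rack. Origin at its lower end, z towards the cap. None if absent.
- marker2: Capped marker pen, round, 20 mm in diameter, 110 mm long, rounded ends, white with a grey cap, 35 g, standing upright in hole 2 of the rack (counted from the rack's -y end), its lower end 10 mm above the counter; 58 mm stand out above the rack. Origin at its lower end, z towards the cap. None if absent.
- marker3: Capped marker pen, round, 20 mm in diameter, 110 mm long, rounded ends, white with a grey cap, 35 g, standing upright in hole 3 of the rack (counted from the rack's -y end), its lower end 10 mm above the counter; 58 mm stand out above the rack. Origin at its lower end, z towards the cap. None if absent.
- marker4: Capped marker pen, round, 20 mm in diameter, 110 mm long, rounded ends, white with a grey cap, 35 g, standing upright in hole 4 of the rack (counted from the rack's -y end), its lower end 10 mm above the counter; 58 mm stand out above the rack. Origin at its lower end, z towards the cap. None if absent.
- marker5: Capped marker pen, round, 20 mm in diameter, 110 mm long, rounded ends, white with a grey cap, 35 g, standing upright in hole 5 of the rack (counted from the rack's -y end), its lower end 10 mm above the counter; 58 mm stand out above the rack. Origin at its lower end, z towards the cap. None if absent.
- mug: White mug, 80 mm wide, 90 mm tall: a bystander, not to be disturbed.
- tape: Empty cardboard tape core lying flat, 100 mm across, 24 mm high: a bystander, not to be disturbed.
- spanner: Steel spanner, 170 mm long, lying flat: a bystander, not to be disturbed.

How it is judged:
On the way, in this order (a step that is already met when the one before it is completed fails the run):
1. the empty canister is clamped: the trigger let go, the pad pressed in more than 3 mm by the canister, which bears on the vee block; no marker is in it yet (value of joint pad above 0.003 m and contact force between jar and stop above 1.5 N and value of joint trigger below 0.1 rad and angle between jar's own z axis and vertical below 0.1 rad and horizontal distance between each of marker1, marker2, marker3, marker4, marker5 and jar above 0.06 m), for 0.3 s.
2. every marker is inside the canister, all of it below the rim, with the canister still clamped (horizontal distance between each of marker1, marker2, marker3, marker4, marker5 and jar below 0.045 m and z of each of marker1, marker2, marker3, marker4, marker5 in the frame of jar below 0.065 m and value of joint pad above 0.003 m and contact force between jar and stop above 1.5 N and value of joint trigger below 0.1 rad and angle between jar's own z axis and vertical below 0.1 rad), for 0.3 s.
3. the cover sits level on the rim and is let go, with the canister still clamped (horizontal distance between cover and jar_rim below 0.009 m and z of cover in the frame of jar_rim below -0.005 m and angle between cover's own z axis and vertical below 0.06 rad and value of joint pad above 0.003 m and contact force between jar and stop above 1.5 N and value of joint trigger below 0.1 rad and angle between jar's own z axis and vertical below 0.1 rad and contact force between the fingers and cover below 0.1 N), for 0.3 s.
At the end, for the whole second after the job is handed in: All markers in the canister, below its rim; cover on the rim, boss in the neck, centred within 9 mm, level within 3.4 deg, at rest; jaw back within 4 mm of fully open and off the canister, release let go; canister upright and still, its centre within 80 mm of the vee block's origin (horizontal distance between each of marker1, marker2, marker3, marker4, marker5 and jar below 0.045 m and z of each of marker1, marker2, marker3, marker4, marker5 in the frame of jar below 0.065 m and horizontal distance between cover and jar_rim below 0.009 m and z of cover in the frame of jar_rim below -0.005 m and angle between each of cover, jar's own z axis and vertical below 0.06 rad and value of joint jaw below 0.004 m and value of joint release below 0.1 rad and contact force between pad and jar below 0.1 N and horizontal distance between jar and stop below 0.08 m and linear speed of each of jar, cover below 0.02 m/s); the robot touches nothing.
It fails at once if a bystander (mug, tape core or spanner) is moved by more than 30 mm (distance of any of mug, tape, spanner from where it was at the start of the episode above 0.03 m).
It fails at once if the canister is tipped over (angle between jar's own z axis and vertical above 0.5 rad).
Of marker1, marker2, marker3, marker4, marker5 only 3 to 5 are there at a start; the rules pass over those that are not, and their reading is None.
At some moment in a run one of cover may be knocked a few centimetres aside while the robot is not near it.
It also fails if it takes over 210 s, if anything falls off the work surface, if the arm or the gripper's body presses on something with over 40 N, if the wrist force passes 120 N, or if a joint passes its speed limit or range.

## Robot

A 6-joint arm with a two-finger parallel gripper is mounted at the origin on the work surface. World frame = base frame: x ahead of the robot, y to its left, z up, the work surface at z = 0. Lengths are in m, angles in rad, forces in N, time in s.
With the tool pointing down it reaches from about 0.35 to 0.875 m from the base axis. Payload 4.2 kg.
Tool frame: the origin (TCP) lies midway between the tips of the shut fingers; the grasp point (between the pads) lies 19 mm behind it; z points along the fingers, x is the direction in which the jaws open and shut, and the axes are right-handed (so a half turn about z gives the same grasp; the last joint's range is limited). The gripper opens to 87 mm and grips with 3 to 60 N. Pads are 19 mm wide; open, the fingers measure 117 mm over their backs; the gripper's body (75 mm by 190 mm) begins 51 mm behind the grasp point.
Start: joints at [-1.038, 0.385, 0.008, 0, -1.194, -0.259], TCP at [0.169, -0.602, 0.223] pointing down, gripper open.
Joint ranges: [-3.14, 3.14], [-1.21, 2.06], [-1.07, 1.41], [-3.16, 2.05], [-2.99, -0.16], [-3.1, 3.1]. Speed limits (rad/s): [2.79, 2.79, 3.14, 3.14, 3.14, 3.14].

## Interface

Orientations are given as a unit quaternion [w, x, y, z].
In Python, from bench import robot gives the robot as it stands. The module is installed in compiled form; this text tells all that it offers. Calls block until the motion is done:
- robot.reach(position, orientation): joint-space move of the TCP to a pose.
- robot.movel(position, ori=None, max_speed=0.15): straight line of the TCP; ori=None keeps the orientation; max_speed is the mean speed in m/s.
- robot.move_joints(angles): joint-space move.
- robot.command_gripper(opening, squeeze=None): opening from 0.0 (shut) to 1.0 (fully open); squeeze is the grip in N (None keeps the last); returns when the fingers have stopped.
- robot.sleep(seconds).
- robot.inverse_kinematics(position, orientation): joint angles nearest the present ones, or None.
- robot.camera(name): name is "side" or "top"; returns a dict with "image" (400x640x3 uint8, red, green, blue), "z_map" (400x640 float32, m along the optical axis (not along the pixel's ray), 0 where there is no reading), "fx", "fy", "cx", "cy" (pixels), "R" (3x3) and "t" (3): a world point X has camera coordinates R X + t. Camera axes: x right, y down, z forward; pixel columns grow to the right and rows downward; lengths in m; the calibration is good to about 2 mm. A picture is of the moment at which its call begins.
A pose or a line that the arm cannot do raises robot.IKError and nothing moves.
- robot.job_done(): hands the job in, once; it reports no verdict.
Readings, each from a call of its own:
- robot.read_clock(): time.
- robot.read_joints(): joint angles.
- robot.read_joint_velocities(): joint speeds.
- robot.read_joint_efforts(): joint torques, N m.
- robot.read_tcp_pos(): TCP position.
- robot.read_tool_rot(): TCP orientation.
- robot.read_contact_force(): force on the tool from outside, world axes, zero at the start.
- robot.read_moment(): the same for the moment, N m.
- robot.read_width(): opening from 0.0 (shut) to 1.0 (fully open).
Only numpy, scipy, OpenCV 4.12 (cv2) and the standard library are available. Lean on these libraries where they do the work, as an engineer would, in place of code of your own. Each camera call takes 0.05 s, during which the arm holds its last target.

## Working session

There is one attempt and no reset: what is moved stays moved. The work goes in short steps, each a Python script; the robot and the scene stay as the last script left them, time stands still between calls to the robot, and variables do not carry over. Pictures are saved under pics/ and viewed, and the job is handed in when it is done.

```bash
mkdir -p pics; ls
python3 - <<'E'
from bench import robot
import cv2,numpy as np
for n in("top","side"):
    c=robot.camera(n); cv2.imwrite(f"pics/{n}0.png",c["image"][:,:,::-1])
    print(n,c["fx"],c["fy"],c["cx"],c["cy"],np.round(c["R"],3).tolist(),c["t"], -c["R"].T@c["t"])
print(robot.read_clock(),robot.read_tool_rot())
E
```

```text
pics
top 371.1070060288228 371.1070060288228 321.0701125551109 202.06385406280063 [[-0.013, -1.0, -0.006], [-0.995, 0.013, -0.101], [0.101, 0.004, -0.995]] [0.01631491 0.60420029 1.25803639] [0.4745747  0.00282104 1.31253595]
side 377.61762177727627 377.61762177727627 318.0493142330923 195.4705395296249 [[-0.748, -0.664, 0.011], [-0.455, 0.5, -0.737], [0.484, -0.556, -0.675]] [0.41853776 0.38634663 0.85501821] [0.07469876 0.56059802 0.85769673]
0.1 [-8.41067427e-04  6.04072295e-01  7.96928879e-01  5.62275320e-04]
```

View pics/top0.png

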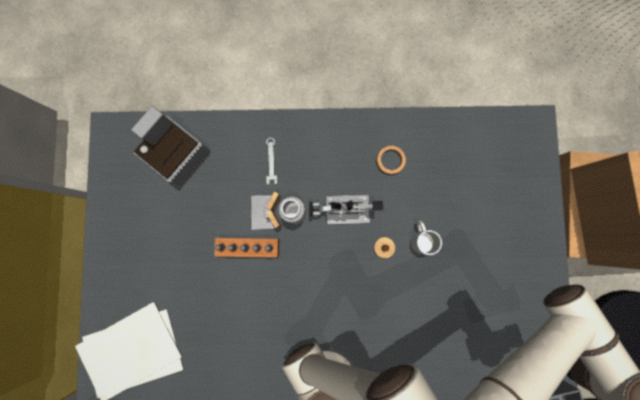

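View pics/side0.png

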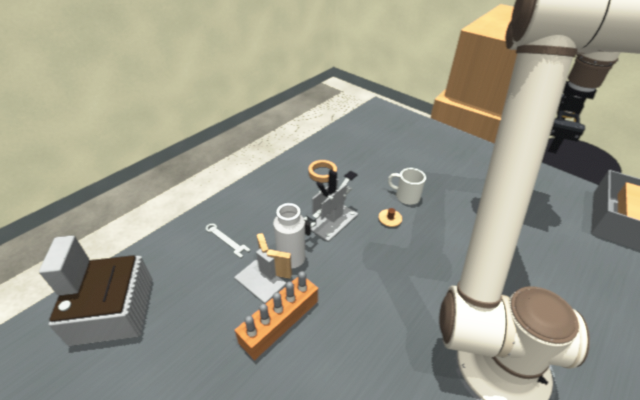

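```bash
cat > h.py <<'E'
from bench import robot
import cv2,numpy as np
from scipy.spatial.transform import Rotation as Rn
def cloud(c):
    z=c["z_map"];v,u=np.mgrid[0:400,0:640]
    P=np.stack([(u-c["cx"])/c["fx"]*z,(v-c["cy"])/c["fy"]*z,z],-1)
    W=(P-c["t"])@c["R"]; W[z==0]=np.nan
    return W
def proj(c,X):
    p=c["R"]@np.asarray(X)+c["t"]; return np.array([c["cx"]+c["fx"]*p[0]/p[2],c["cy"]+c["fy"]*p[1]/p[2]])
def crop(c,u0,u1,v0,v1,k,f):
    im=cv2.resize(c["image"][v0:v1,u0:u1,::-1],None,fx=k,fy=k,interpolation=cv2.INTER_CUBIC); cv2.imwrite(f,im)
def down(a):
    "tool pointing down, jaw-opening axis at world angle a"
    x=np.array([np.cos(a),np.sin(a),0]);z=np.array([0,0,-1.]);y=np.cross(z,x)
    q=Rn.from_matrix(np.stack([x,y,z],1)).as_quat(); return np.array([q[3],q[0],q[1],q[2]])
E
python3 - <<'E'
from h import *
c=robot.camera("top");crop(c,205,445,120,270,3,"pics/t1.png");W=cloud(c)
np.save("W0.npy",W)
def st(n,m,cols=None):
    Q=W[m];print(n,m.sum(),np.nanmedian(Q,0).round(4),"min",np.nanmin(Q,0).round(4),"max",np.nanmax(Q,0).round(4))
v,u=np.mgrid[0:400,0:640]
z=W[...,2]
box=lambda a,b,c_,d:(u>=a)&(u<b)&(v>=c_)&(v<d)
st("table",box(300,340,300,320))
st("rim",box(275,308,190,230)&(z>.175))
st("cover disc",box(365,400,230,265)&(z>.008)&(z<.022))
st("knob",box(365,400,230,265)&(z>.035))
st("rack",box(205,290,230,265)&(z>.05)&(z<.07))
st("mk",box(205,290,230,265)&(z>.09))
st("clamp top",box(305,390,190,230)&(z>.16))
st("clamp any",box(305,390,190,230)&(z>.03))
st("stop",box(260,285,190,232)&(z>.09)&(z<.11))
st("mug",box(405,450,220,265)&(z>.05))
for i in range(5): pass
n,l,s,ce=cv2.connectedComponentsWithStats((box(205,290,230,265)&(z>.09)).astype(np.uint8))
for i in range(1,n): st("m%d"%i,l==i)
c=robot.camera("side");crop(c,200,440,140,340,3,"pics/s1.png")
E
```

```text
table 800 [ 0.2344  0.0202 -0.0011] min [ 0.2015 -0.0492 -0.0116] max [0.2685 0.0867 0.0073]
rim 84 [0.5691 0.1029 0.1832] min [0.5442 0.0728 0.1756] max [0.5997 0.1277 0.1886]
cover disc 272 [ 0.4459 -0.2092  0.0126] min [ 0.4083 -0.2436  0.008 ] max [ 0.4775 -0.1761  0.021 ]
knob 38 [ 0.4435 -0.2097  0.0431] min [ 0.4335 -0.2207  0.0381] max [ 0.4538 -0.1994  0.0469]
rack 885 [0.4521 0.2559 0.0607] min [0.4187 0.1575 0.0505] max [0.4812 0.3666 0.0688]
mk 185 [0.4516 0.2599 0.1142] min [0.4403 0.1722 0.09  ] max [0.4617 0.3473 0.1218]
clamp top 104 [ 0.5774 -0.0445  0.1914] min [ 0.5662 -0.0889  0.1603] max [ 0.5902 -0.0221  0.2023]
clamp any 746 [ 0.5774 -0.0743  0.1231] min [ 0.554  -0.1896  0.0348] max [0.6027 0.0645 0.2023]
stop 208 [0.5755 0.1693 0.0987] min [0.5176 0.1473 0.0901] max [0.633  0.1972 0.1054]
mug 266 [ 0.4661 -0.3356  0.0768] min [ 0.4224 -0.3843  0.0501] max [ 0.533  -0.3048  0.0956]
m1 38 [0.4536 0.3377 0.1139] min [0.445  0.3315 0.0908] max [0.4617 0.3473 0.1211]
m2 38 [0.453  0.298  0.1138] min [0.4448 0.2917 0.0912] max [0.4611 0.3106 0.1218]
m3 38 [0.4512 0.2591 0.1134] min [0.4441 0.2519 0.09  ] max [0.4607 0.2712 0.1211]
m4 37 [0.4506 0.2191 0.1146] min [0.4409 0.2125 0.0915] max [0.4601 0.2285 0.1214]
m5 34 [0.45   0.1798 0.1148] min [0.4403 0.1722 0.099 ] max [0.4565 0.1908 0.1206]
```

View pics/t1.png

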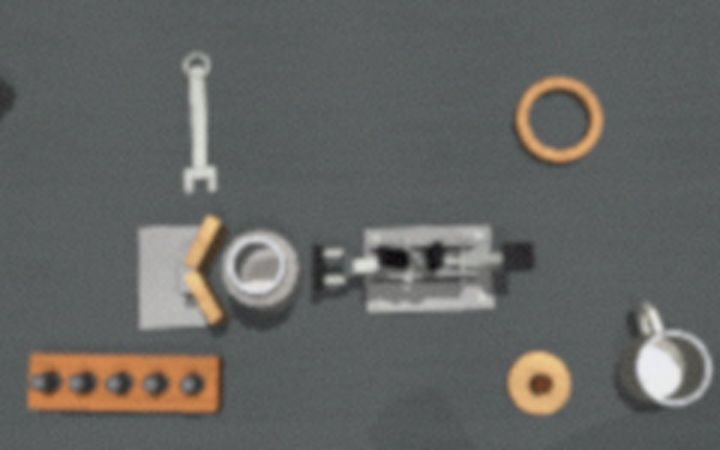

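View pics/s1.png

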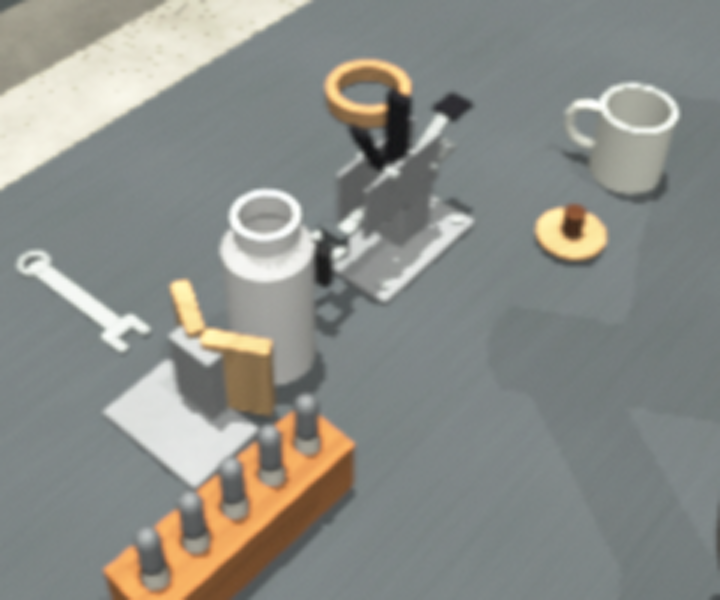

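Run:
```python
from h import *
W=np.load("W0.npy");z=W[...,2]
v,u=np.mgrid[0:400,0:640]
B=(u>=305)&(u<390)&(v>=190)&(v<230)
def st(n,m):
    Q=W[m];print(n,m.sum(),np.nanmean(Q,0).round(4),"min",np.nanmin(Q,0).round(4),"max",np.nanmax(Q,0).round(4))
n,l,s,ce=cv2.connectedComponentsWithStats((B&(z>.17)).astype(np.uint8))
for i in range(1,n): st(i,l==i)
st("tab",B&(z>.12)&(z<.145)&(W[...,1]<-.14))
Q=W[B&(z>.05)&(z<.115)&(W[...,1]>.02)]
st("pad",B&(z>.05)&(z<.115)&(W[...,1]>.02))
# base plate
m=B&(z>.12)&(z<.15); st("hous",m)
Q=W[m][:,:2]; print(np.polyfit(Q[:,1],Q[:,0],1))
# stop foot, rack edges
c=np.asarray(W[(u>=205)&(u<290)&(v>=230)&(v<265)&(z>.05)&(z<.07)][:,:2],np.float32);print(cv2.minAreaRect(c))
f=np.asarray(W[B&(z>.16)][:,:2]);
# side-camera cross-check
c=robot.camera("side");S=cloud(c);zs=S[...,2]
def ss(n,m):
    Q=S[m];print("S",n,m.sum(),np.nanmean(Q,0).round(4),"min",np.nanmin(Q,0).round(4),"max",np.nanmax(Q,0).round(4))
near=lambda x0,x1,y0,y1,a,b:(S[...,0]>x0)&(S[...,0]<x1)&(S[...,1]>y0)&(S[...,1]<y1)&(zs>a)&(zs<b)
ss("rim",near(.52,.62,.06,.15,.178,.195))
ss("grip",near(.55,.61,-.12,-.055,.193,.21)); ss("trig",near(.55,.61,-.05,.0,.185,.2))
ss("tab",near(.54,.61,-.22,-.14,.125,.14)); ss("knob",near(.4,.48,-.24,-.18,.038,.05))
ss("disc",near(.4,.48,-.26,-.16,.01,.02));ss("stop",near(.5,.65,.12,.22,.09,.105))
ss("padface",near(.54,.61,.02,.08,.05,.11))
```

```text
1 45 [ 0.5779 -0.081   0.1944] min [ 0.5662 -0.0889  0.1725] max [ 0.5898 -0.0748  0.2023]
2 45 [ 0.5776 -0.0302  0.1867] min [ 0.567  -0.0412  0.1707] max [ 0.5885 -0.0221  0.1978]
tab 111 [ 0.5809 -0.1699  0.1303] min [ 0.5662 -0.1896  0.1207] max [ 0.5958 -0.1459  0.1361]
pad 89 [0.5754 0.0382 0.09  ] min [0.554  0.0219 0.0557] max [0.5983 0.0634 0.104 ]
hous 271 [ 0.5787 -0.1107  0.1319] min [ 0.558  -0.1896  0.12  ] max [ 0.6001 -0.0168  0.1493]
[-0.02648127  0.5757542 ]
((0.4499068856239319, 0.2619107961654663), (0.20930346846580505, 0.06002572923898697), 89.26548767089844)
S rim 157 [0.5721 0.1016 0.183 ] min [0.5442 0.0718 0.1781] max [0.6036 0.1293 0.1874]
S grip 39 [ 0.5794 -0.0808  0.1984] min [ 0.5679 -0.0875  0.1933] max [ 0.5932 -0.0757  0.2025]
S trig 28 [ 0.5787 -0.0258  0.1922] min [ 0.5689 -0.0299  0.188 ] max [ 0.5891 -0.0218  0.1962]
S tab 87 [ 0.5811 -0.1701  0.1322] min [ 0.5685 -0.1933  0.1254] max [ 0.5977 -0.1453  0.1361]
S knob 42 [ 0.445  -0.2097  0.0434] min [ 0.4339 -0.223   0.0388] max [ 0.4556 -0.1971  0.0467]
S disc 242 [ 0.4423 -0.2056  0.0142] min [ 0.4097 -0.2483  0.0101] max [ 0.4798 -0.1753  0.0194]
S stop 393 [0.5694 0.1656 0.0976] min [0.5178 0.1209 0.09  ] max [0.6348 0.1973 0.1049]
S padface 95 [0.5634 0.04   0.0832] min [0.5405 0.0201 0.0565] max [0.5967 0.0795 0.1062]
```

```bash
cat >> h.py <<'E'
ax=lambda y:.5775-.017*y
QP=down(.017)
ZP=.172
def look(tag):
    c=robot.camera("top");W=cloud(c);z=W[...,2]
    s=robot.camera("side");S=cloud(s);zs=S[...,2]
    for A in (W,S):
        m=(A[...,0]>.52)&(A[...,0]<.63)&(A[...,1]>.05)&(A[...,1]<.18)&(A[...,2]>.176)&(A[...,2]<.195)
        Q=A[m]
        if len(Q)<20: print("rim few",len(Q));continue
        # least squares circle fit
        M=np.c_[2*Q[:,:2],np.ones(len(Q))];p=np.linalg.lstsq(M,(Q[:,:2]**2).sum(1),rcond=None)[0]
        print(tag,"rim",len(Q),p[:2].round(4),"r",np.sqrt(p[2]+p[0]**2+p[1]**2).round(4),"mid",((Q.min(0)+Q.max(0))/2).round(4))
    crop(c,205,445,120,270,3,f"pics/t_{tag}.png");crop(s,200,440,100,300,3,f"pics/s_{tag}.png")
    return c,s
E
python3 - <<'E'
from h import *
look("a0")
robot.command_gripper(0.0,30)
robot.reach([ax(.025),.025,.30],QP)
robot.movel([ax(.025),.025,ZP])
print(robot.read_clock(),robot.read_contact_force().round(2))
look("a1")
for y in (0.0,-.01,-.02,-.03,-.036,-.042,-.046):
    robot.movel([ax(y),y,ZP],max_speed=.06)
    print(y,robot.read_tcp_pos()[1].round(4),np.round(robot.read_contact_force(),2))
    if abs(robot.read_contact_force()[1])>25: break
c,s=look("a2");print(robot.read_clock())
E
```

```text
a0 rim 83 [0.5708 0.1012] r 0.0267 mid [0.5721 0.1001 0.183 ]
a0 rim 176 [0.5726 0.1009] r 0.0266 mid [0.5724 0.1002 0.1825]
5.5333 [ 0.15 -0.12  0.53]
rim few 0
a1 rim 172 [0.5728 0.1008] r 0.0264 mid [0.5729 0.1003 0.1821]
0.0 -0.0004 [-0.01 -0.55  1.37]
-0.01 -0.01 [-0.04  1.06  0.57]
-0.02 -0.0199 [1.45 1.96 1.08]
-0.03 -0.0296 [0.16 5.46 3.68]
-0.036 -0.0356 [0.38 4.56 2.9 ]
-0.042 -0.041 [0.23 7.32 4.04]
-0.046 -0.0447 [0.32 7.96 4.64]
rim few 0
a2 rim 173 [0.5727 0.1009] r 0.0264 mid [0.5732 0.1003 0.1823]
8.0
```

View pics/s_a2.png

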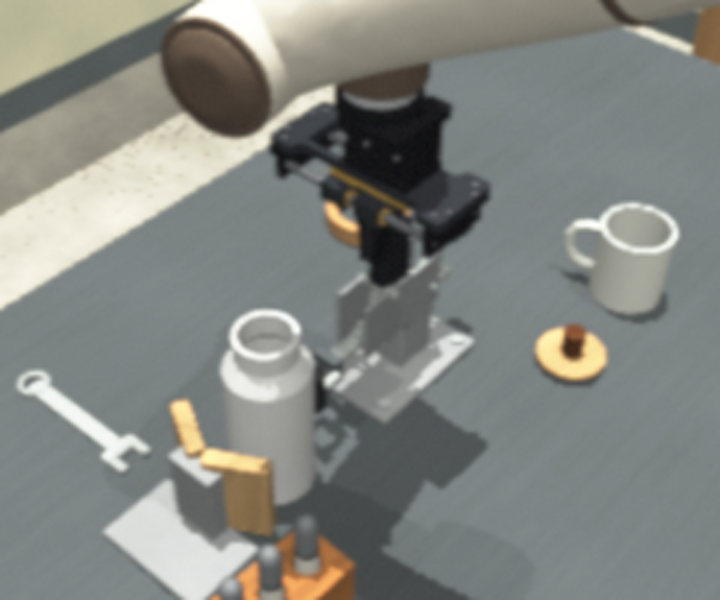

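View pics/s_a1.png

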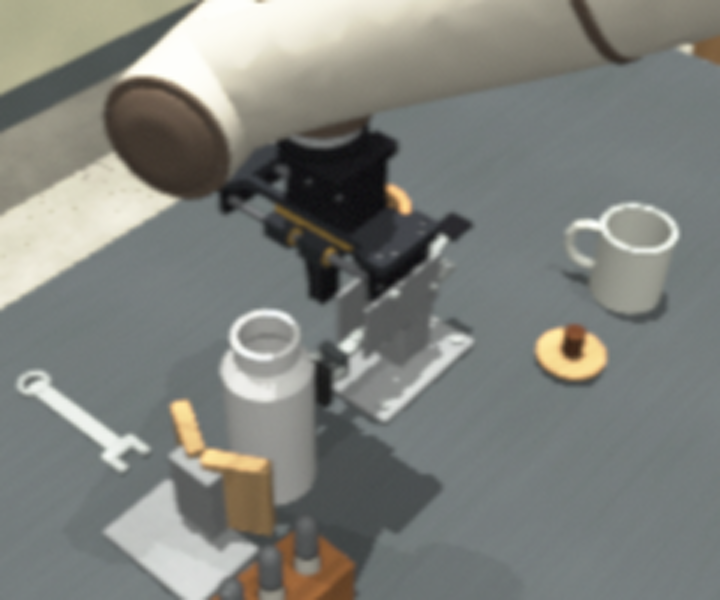

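Run:
```python
from h import *
for y in (-.050,-.053,-.056,-.059,-.062):
    robot.movel([ax(y),y,ZP],max_speed=.06)
    f=robot.read_contact_force();print(y,robot.read_tcp_pos()[1].round(4),np.round(f,2))
    if abs(f[1])>22: break
y=.012
robot.movel([ax(y),y,ZP],max_speed=.15);robot.sleep(.2)
print(robot.read_clock(),robot.read_contact_force());look("a3")
```

```text
-0.05 -0.0466 [-1.86 14.7   6.05]
-0.053 -0.0469 [-2.73 23.68  8.87]
9.2833 [ 0.34768977 -0.32826667  0.8039545 ]
rim few 0
a3 rim 177 [0.5729 0.1008] r 0.0266 mid [0.5737 0.1    0.1815]
```

View pics/s_a3.png

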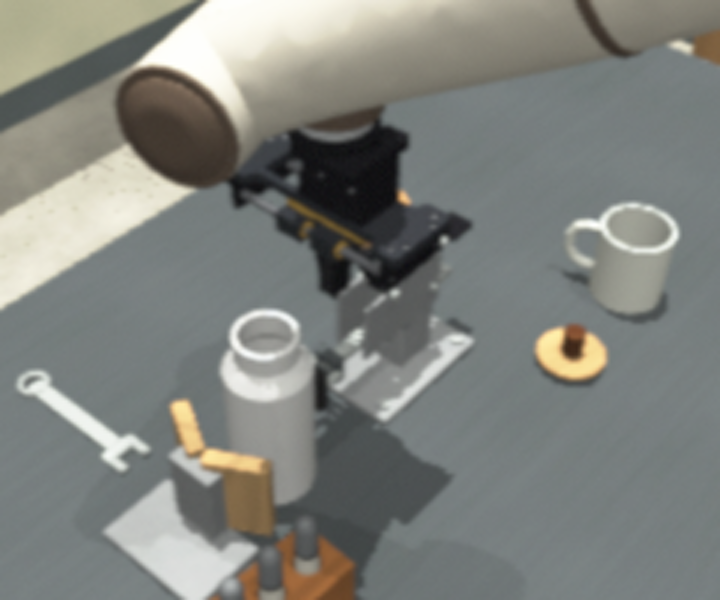

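```bash
cat >> h.py <<'E'
def rimside():
    S=cloud(robot.camera("side"))
    m=(S[...,0]>.52)&(S[...,0]<.63)&(S[...,1]>.05)&(S[...,1]<.21)&(S[...,2]>.176)&(S[...,2]<.195)
    Q=S[m];M=np.c_[2*Q[:,:2],np.ones(len(Q))];p=np.linalg.lstsq(M,(Q[:,:2]**2).sum(1),rcond=None)[0]
    return p[:2],len(Q)
def stroke():
    fm=0
    robot.movel([ax(-.03),-.03,ZP],max_speed=.08)
    for y in np.arange(-.038,-.075,-.003):
        robot.movel([ax(y),y,ZP],max_speed=.05)
        f=robot.read_contact_force();fy=f[1];t=robot.read_tcp_pos()[1];fm=max(fm,fy)
        if t<-.0465 and fy>14 and y<=-.05: break
        if fy>38: print("force!");break
    last=(round(float(y),4),t.round(4),f.round(1))
    robot.movel([ax(.012),.012,ZP],max_speed=.15);robot.sleep(.25)
    p,n=rimside();print("t",round(robot.read_clock(),2),last,"fmax",round(fm,1),"rim",p.round(4),n,flush=True);return p
E
python3 - <<'E'
from h import *
p0=rimside()[0]
for i in range(4):
    p=stroke();d=p[1]-p0[1];p0=p
    if d<.0065 and p[1]>.104: break
look("b")
E
```

```text
t 12.28 (-0.05, np.float64(-0.0467), array([-1. , 16.3,  6.6])) fmax 16.3 rim [0.5723 0.1036] 177
t 15.13 (-0.05, np.float64(-0.0467), array([-2.1, 16.1,  6.2])) fmax 16.1 rim [0.572  0.1117] 182
t 17.98 (-0.05, np.float64(-0.0467), array([-1.4, 15.1,  7.5])) fmax 15.1 rim [0.572 0.12 ] 176
t 20.83 (-0.05, np.float64(-0.0468), array([-0.9, 15.6,  6.7])) fmax 15.6 rim [0.5719 0.1272] 182
rim few 0
b rim 188 [0.572  0.1272] r 0.0266 mid [0.5718 0.1268 0.182 ]
```

View pics/s_b.png

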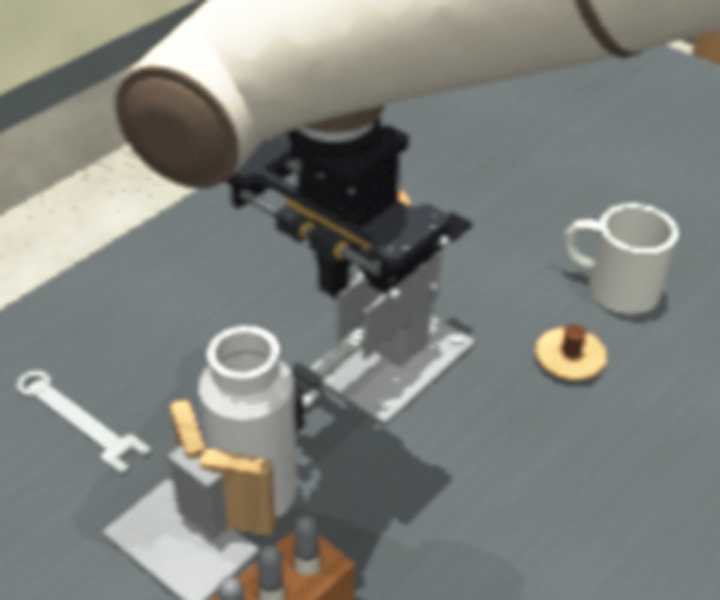

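Run:
```python
from h import *
stroke();look("c")
```

```text
t 23.78 (-0.05, np.float64(-0.0468), array([-1.6, 15.9,  8.1])) fmax 15.9 rim [0.572  0.1274] 184
rim few 0
c rim 188 [0.572  0.1273] r 0.0267 mid [0.572  0.1276 0.1825]
```

View pics/s_c.png

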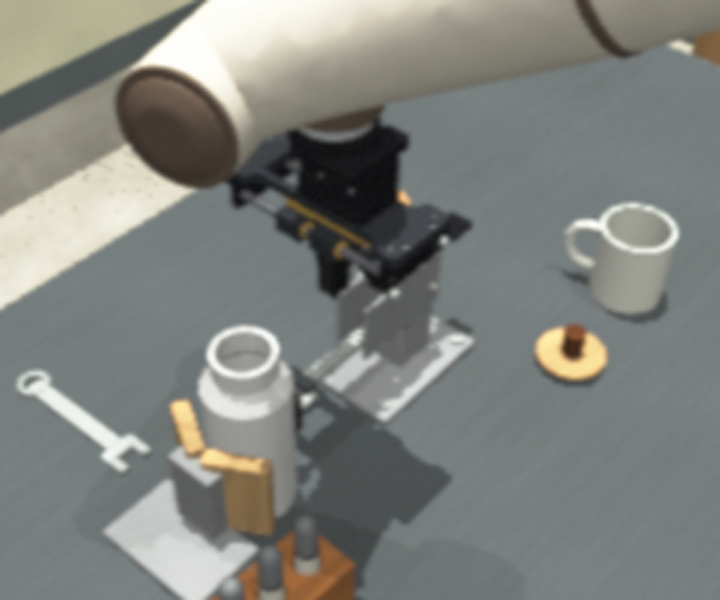

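Run:
```python
from h import *
robot.movel([ax(.012),.012,.30],max_speed=.25)
robot.command_gripper(.55,20)
Q=down(np.pi/4)
print(robot.inverse_kinematics([.45,.18,.2],Q),robot.inverse_kinematics([.45,.18,.2],down(np.pi*1.25)))
robot.reach([.45,.20,.30],Q)
c,s=look("d")
print(robot.read_clock(),robot.read_joints().round(2))
robot.reach([.45,.40,.30],Q)
c,s=look("e")
W=cloud(c);z=W[...,2];v,u=np.mgrid[0:400,0:640]
m=(z>.1)&(z<.13)&(u>205)&(u<290)&(v>230)&(v<265)
n,l,st,ce=cv2.connectedComponentsWithStats(m.astype(np.uint8))
for i in range(1,n):print(W[l==i].mean(0).round(4))
print(robot.read_clock())
```

```text
[ 0.71650529  0.16460174 -0.36037359  0.         -1.045821   -3.07269978] [ 0.71650529  0.16460174 -0.36037359  0.         -1.045821    0.06889287]Traceback (most recent call last):
  File "<stdin>", line 6, in <module>
bench.IKError: the arm cannot take that pose within its joint ranges
```

Run:
```python
from h import *
Q=down(np.pi*1.25)
robot.reach([.43,.36,.30],Q)
c,s=look("e")
W=cloud(c);z=W[...,2];v,u=np.mgrid[0:400,0:640]
m=(z>.1)&(z<.13)&(u>205)&(u<290)&(v>230)&(v<265)
n,l,st,ce=cv2.connectedComponentsWithStats(m.astype(np.uint8))
for i in range(1,n):print(W[l==i].mean(0).round(4))
print(robot.read_clock(),robot.read_joints().round(2))
```

```text
e rim 95 [0.5698 0.1276] r 0.0267 mid [0.5693 0.1274 0.1825]
rim few 0
[0.4535 0.3389 0.1147]
[0.4528 0.3    0.1137]
[0.4521 0.2599 0.1157]
[0.4503 0.2208 0.1142]
[0.4491 0.1805 0.1143]
28.2583 [ 0.99  0.23 -0.02 -0.   -1.32 -0.2 ]
```

View pics/t_e.png

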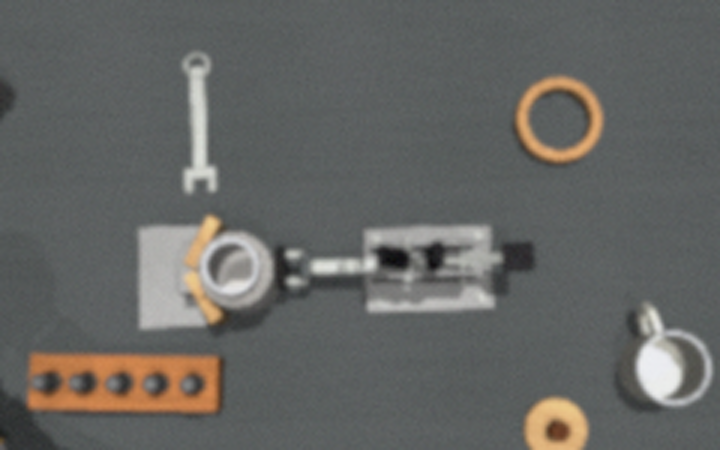

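```bash
cat >> h.py <<'E'
QM=down(np.pi*1.25)
MK=[(.4495,.1805),(.4503,.2206),(.4513,.2602),(.452,.2998),(.4527,.3392)]
RIM=np.array([.571,.1275])
def marker(i,off):
    x,y=MK[i]
    robot.command_gripper(.45,20)
    robot.reach([x,y,.20],QM)
    robot.movel([x,y,.098],max_speed=.12)
    robot.command_gripper(0.1,20)
    w=robot.read_width();print("grasp",i,round(w,3),"t",round(robot.read_clock(),1),flush=True)
    if not .18<w<.29: raise SystemExit("bad grasp")
    robot.movel([x,y,.29],max_speed=.25)
    p=RIM+off
    robot.movel([*p,.29],max_speed=.25)
    robot.movel([*p,.192],max_speed=.12)
    print("w",round(robot.read_width(),3),robot.read_contact_force().round(2))
    robot.command_gripper(.45,20);robot.sleep(.2)
    robot.movel([*p,.30],max_speed=.3)
E
python3 - <<'E'
from h import *
marker(0,.005*np.array([0,-1]))
robot.reach([.45,.30,.30],QM)
look("m0")
E
```

```text
grasp 0 0.22 t 31.1
w 0.221 [-0.55  0.26 -0.32]
m0 rim 97 [0.5696 0.1276] r 0.0266 mid [0.5694 0.1274 0.1823]
rim few 9
```

View pics/t_m0.png

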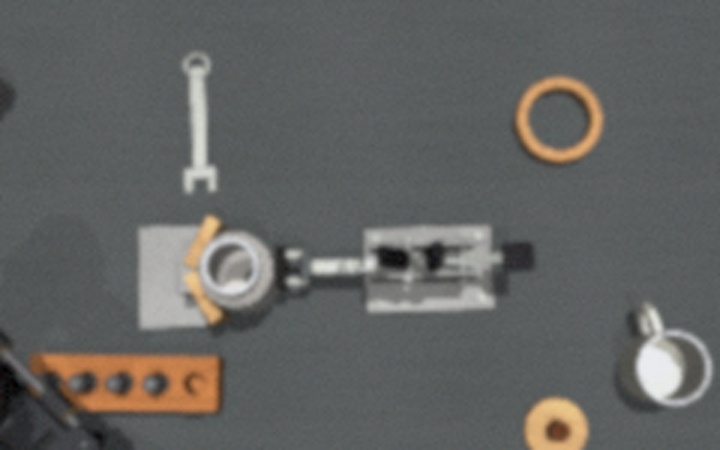

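View pics/s_m0.png

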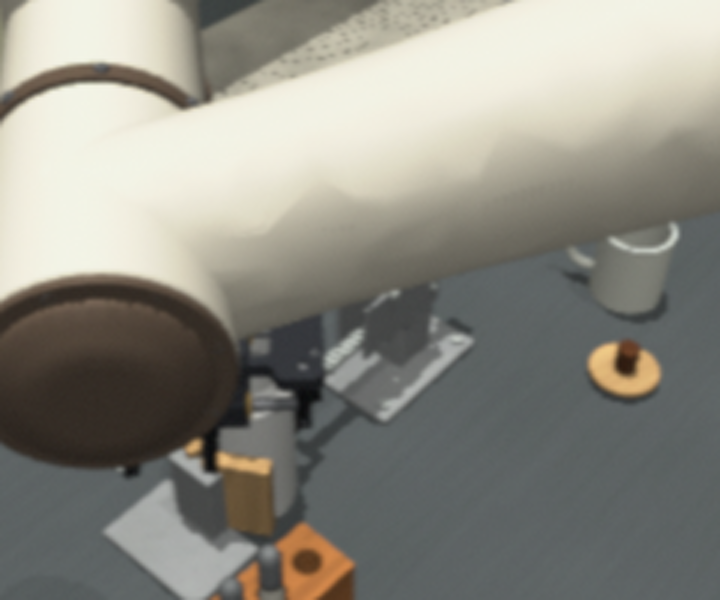

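Run:
```python
from h import *
d=lambda a:.005*np.array([np.cos(a),np.sin(a)])
b=-np.pi/2
marker(1,d(b+2*1.2566));marker(2,d(b-2*1.2566))
robot.reach([.45,.32,.30],QM)
look("m2")
W=cloud(robot.camera("top"));p=W[(abs(W[...,0]-.571)<.017)&(abs(W[...,1]-.1275)<.017)&(W[...,2]<.2)];print("max z in neck",np.nanmax(p[:,2]),robot.read_clock())
```

```text
grasp 1 0.218 t 38.3
w 0.222 [-0.18 -1.54 -0.71]
grasp 2 0.22 t 44.9
w 0.219 [ 0.21 -0.28 -0.54]
m2 rim 94 [0.5697 0.1275] r 0.0266 mid [0.5693 0.1273 0.183 ]
rim few 5
max z in neck 0.11510765141321823 50.0417
```

View pics/t_m2.png

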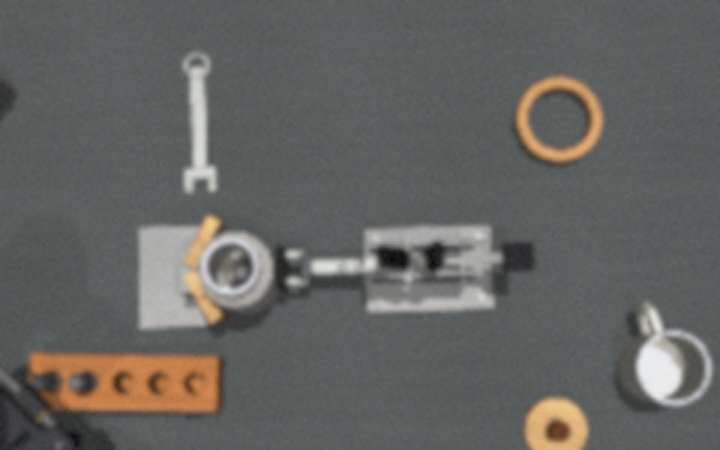

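Run:
```python
from h import *
c=robot.camera("top");u,v=proj(c,[.571,.1275,.185]);u,v=int(u),int(v)
print(u,v);W=cloud(c);print((W[v-9:v+10,u-9:u+10,2]*1000).round(0))
crop(c,u-20,u+20,v-20,v+20,12,"pics/in2.png")
```

```text
281 208
[[ 98. 101. 101. 103.  91. 142. 145. 150. 153. 155. 155. 155. 153. 154.
  153. 153. 145. 146.  -1.]
 [ 97.  98. 100.  97. 143. 150. 151. 185. 181. 182. 187. 182. 185. 184.
  158. 155. 152. 151. 146.]
 [ 96. 100.  96. 144. 151. 181. 186. 184. 183. 176. 174. 180. 185. 185.
  184. 186. 153. 154. 150.]
 [ 94.  97. 147. 154. 184. 181. 176. 169.  85.  75.  64.  52.  46.  44.
  175. 184. 185. 159. 159.]
 [100. 143. 151. 185. 184. 172. 162.  79.  66.  51.  41.  27.  19.  17.
   13.  20. 182. 185. 161.]
 [100. 151. 185. 184. 173.  89.  77.  60.  46.  31.  17.   6.   3.   4.
   34.  40.  33. 186. 183.]
 [143. 150. 179. 178. 163.  78.  63.  46.  27.  16.   2.   7.   7.  40.
   53.  53.  50. 185. 185.]
 [148. 182. 183. 171.  81.  66.  48.  29.  19.  19.  16.   3.   7.  68.
   71.  72.  64.  54. 187.]
 [152. 183. 185. 164.  72.  55.  31.  21.  23.  25.  25.  18.  66.  82.
   90.  83.  77.  64. 182.]
 [152. 184. 183.  86.  62.  40.  18.  20.  31.  39.  32.  36. 101. 107.
  103.  99.  89.  73. 187.]
 [151. 183. 176.  79.  58.  32.  16.  27.  37.  44.  45.  43. 103. 115.
  111. 108.  97.  80. 181.]
 [154. 186. 185.  73.  50.  27.   8.  23.  35.  46.  51. 107. 111. 112.
  112. 108. 107.  70. 187.]
 [147. 188. 187.  69.  47.  22.   4.   5.  41.  51.  56. 107. 113. 110.
  111. 113. 107. 102. 184.]
 [146. 181. 180. 169.  42.  21.   4.   3.  39.  55.  62. 107. 113. 113.
  105. 113. 107. 116. 185.]
 [155. 157. 187. 183.  45.  16.   5.   7.   9.  54.  64.  69. 112. 108.
  106. 109.  41. 180. 180.]
 [151. 153. 186. 177. 177.  17.  10.   1.   7.  49.  64.  66.  80.  85.
  102.  79. 183. 184. 169.]
 [145. 151. 156. 183. 181. 166.   4.   4.  11.   4.  69.  76.  86.  92.
   88. 183. 181. 178. 162.]
 [ 98. 145. 152. 156. 181. 183. 183.   5.   6.   4.   9.  82.  91. 183.
  181. 181. 175. 158. 159.]
 [ 95. 144. 149. 151. 153. 159. 184. 186. 180. 183. 185. 184. 185. 185.
  183. 171. 160. 159. 150.]]
```

View pics/in2.png

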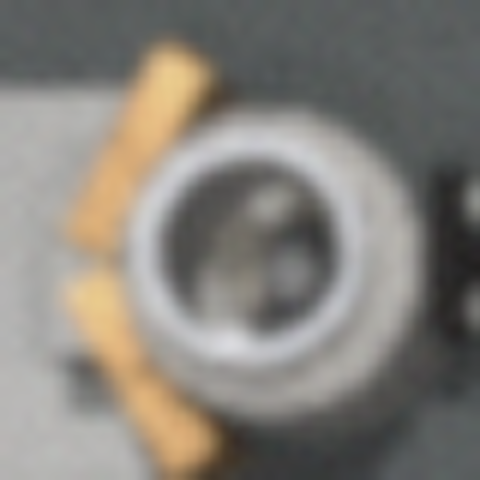

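```bash
cat >> h.py <<'E'
def inner(tag):
    c=robot.camera("top");u,v=proj(c,[.571,.1275,.185]);u,v=int(u),int(v)
    crop(c,u-20,u+20,v-20,v+20,12,f"pics/in_{tag}.png")
    W=cloud(c);p=W[(np.hypot(W[...,0]-.570,W[...,1]-.1275)<.019)&(W[...,2]<.25)];print("max z in neck",np.nanmax(p[:,2]).round(3),"t",robot.read_clock())
E
python3 - <<'E'
from h import *
marker(3,np.array([0.002,.007]))
robot.reach([.45,.32,.30],QM)
inner("m3")
E
```

```text
grasp 3 0.22 t 52.3
w 0.222 [-0.45 -0.43 -0.24]
max z in neck 0.111 t 57.475
```

View pics/in_m3.png

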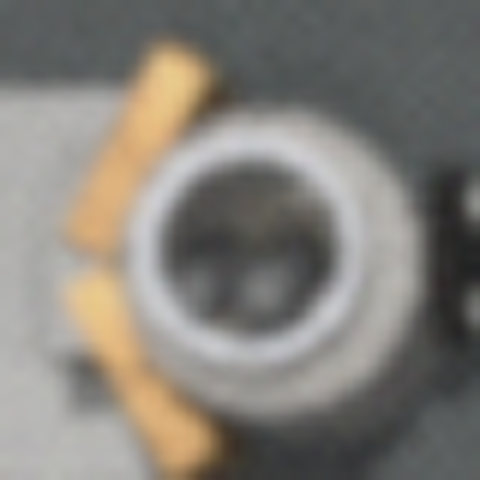

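Run:
```python
from h import *
marker(4,np.array([.007,.0015]))
robot.reach([.45,.30,.30],QM)
inner("m4")
look("m4")
```

```text
grasp 4 0.224 t 59.7
w 0.219 [ 0.01 -0.88  0.45]
max z in neck 0.132 t 64.9833
m4 rim 96 [0.5697 0.1276] r 0.0267 mid [0.5694 0.1275 0.1824]
rim few 9
```

View pics/in_m4.png

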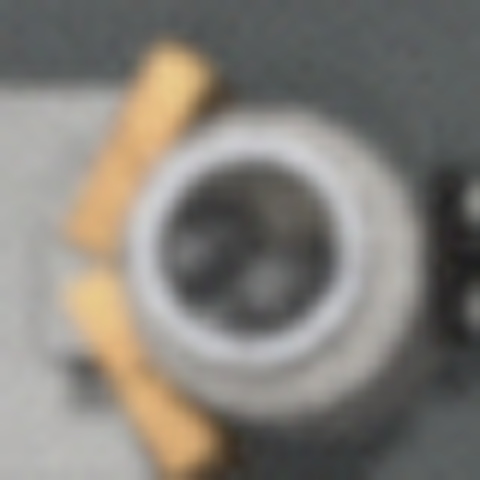

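View pics/t_m4.png

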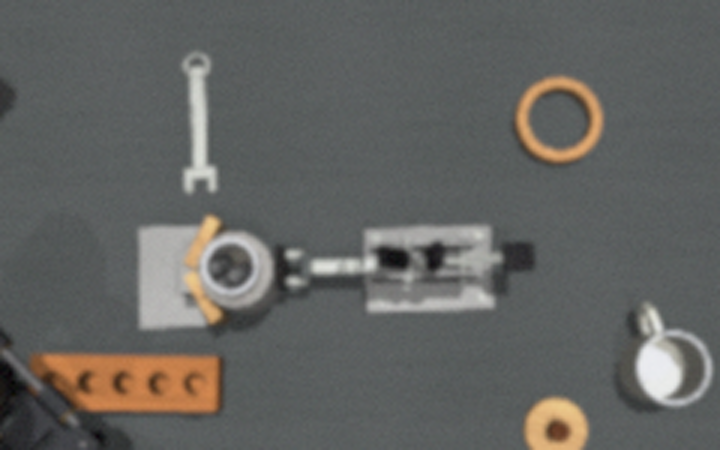

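Run:
```python
from h import *
robot.reach([.50,.12,.36],QP)
for n in("top","side"):
    c=robot.camera(n);W=cloud(c);z=W[...,2]
    m=(W[...,0]>.36)&(W[...,0]<.5)&(W[...,1]>-.275)&(W[...,1]<-.16)
    for nm,a,b in(("knob",.037,.05),("disc",.009,.02)):
        Q=W[m&(z>a)&(z<b)]
        if len(Q): print(n,nm,len(Q),Q.mean(0).round(4),((Q.min(0)+Q.max(0))/2).round(4),(Q.max(0)-Q.min(0)).round(3))
    if n=="top": crop(c,330,450,190,310,4,"pics/cov.png")
W=cloud(robot.camera("side"))
print(rimside() if True else 0, robot.read_clock())
```

```text
top knob 41 [ 0.3902 -0.2276  0.043 ] [ 0.3897 -0.2287  0.0438] [0.02 0.02 0.01]
top disc 264 [ 0.3913 -0.2271  0.0129] [ 0.3928 -0.227   0.0143] [0.065 0.069 0.011]
side knob 47 [ 0.3921 -0.2274  0.0428] [ 0.3923 -0.2293  0.0417] [0.022 0.022 0.009]
side disc 245 [ 0.3904 -0.2226  0.0144] [ 0.3931 -0.2277  0.0149] [0.066 0.072 0.01 ]
(array([0.57184354, 0.12738791]), 187) 67.5917
```

View pics/cov.png

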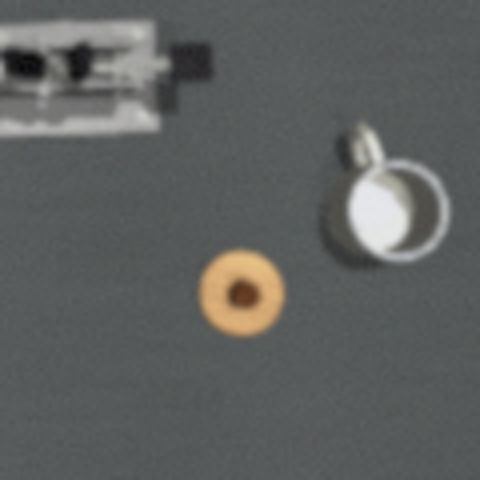

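Run:
```python
from h import *
x,y=.391,-.2277
Q=QP
if robot.inverse_kinematics([x,y,.02],Q) is None: print("no ik")
robot.command_gripper(.6,25)
robot.reach([x,y,.15],Q)
robot.movel([x,y,.018],max_speed=.1)
robot.command_gripper(.1,25);print("w",robot.read_width(), "expect",.024/.087)
robot.movel([x,y,.30],max_speed=.2)
print(robot.read_clock(),robot.read_contact_force().round(2))
robot.reach([.571,.1275,.30],Q)
for n in("top","side"):
    c=robot.camera(n);W=cloud(c);z=W[...,2]
    m=(abs(W[...,0]-.571)<.06)&(abs(W[...,1]-.1275)<.06)&(z>.28)&(z<.302)
    Qp=W[m];print(n,len(Qp),Qp.mean(0).round(4),((Qp.min(0)+Qp.max(0))/2).round(4),(Qp.max(0)-Qp.min(0)).round(3)) if len(Qp) else 0
    crop(c,200,420,60,240,3,f"pics/hold_{n}.png")
print(robot.read_clock(),robot.read_width())
```

```text
w 0.26641026574359633 expect 0.2758620689655173
76.3833 [ 0.35 -0.48 -1.36]
top 47 [0.5717 0.0983 0.2943] [0.5724 0.1027 0.2941] [0.042 0.02  0.009]
side 350 [0.5626 0.1362 0.2956] [0.5706 0.1269 0.2955] [0.07  0.07  0.012]
81.1083 0.26661025406218924
```

View pics/hold_side.png

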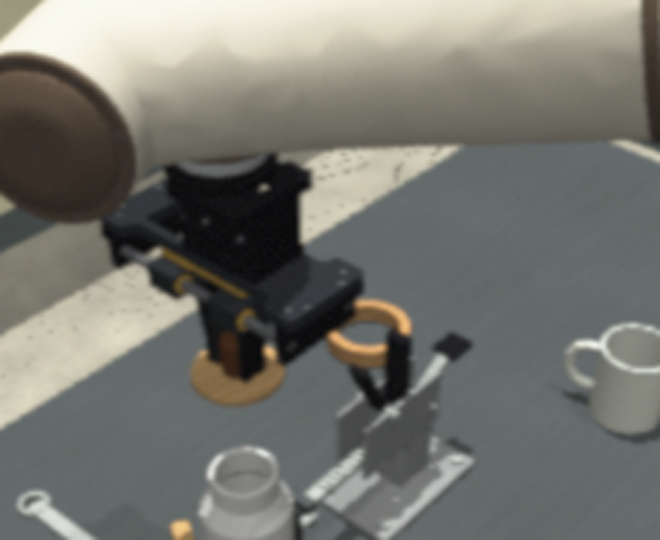

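Run:
```python
from h import *
x,y=.572,.128
robot.movel([x,y,.212],max_speed=.12)
f0=robot.read_contact_force()
for z in (.206,.202,.199,.197,.196,.195,.194):
    robot.movel([x,y,z],max_speed=.04);f=robot.read_contact_force()-f0
    print(z,robot.read_tcp_pos().round(4),f.round(2))
    if f[2]>4: break
robot.command_gripper(.6,25);robot.sleep(.2)
robot.movel([x,y,.32],max_speed=.2)
robot.reach([.50,-.08,.36],QP)
for n in("top","side"):
    c=robot.camera(n);W=cloud(c);z=W[...,2]
    for nm,a,b in(("knob",.212,.23),("disc",.184,.2)):
        Q=W[(abs(W[...,0]-.571)<.06)&(abs(W[...,1]-.1275)<.06)&(z>a)&(z<b)]
        if len(Q):
            A=np.c_[Q[:,:2]-Q[:,:2].mean(0),np.ones(len(Q))];pl=np.linalg.lstsq(A,Q[:,2],rcond=None)[0]
            print(n,nm,len(Q),np.median(Q,0).round(4),((Q.min(0)+Q.max(0))/2).round(4),(Q.max(0)-Q.min(0)).round(3),"tilt",pl[:2].round(3))
    crop(c,200,440,100,300,3,f"pics/seat_{n}.png")
print(robot.read_clock())
```

```text
0.206 [0.5719 0.1279 0.206 ] [1.18 0.11 0.  ]
0.202 [0.5718 0.1279 0.2017] [ 0.68  0.35 -1.64]
0.199 [0.5719 0.128  0.1987] [ 1.   -0.02  0.1 ]
0.197 [0.5719 0.128  0.1968] [ 0.96  0.02 -0.13]
0.196 [0.572 0.128 0.196] [ 0.07  1.42 -0.85]
0.195 [0.5722 0.128  0.1951] [-0.17 -0.06  0.67]
0.194 [0.5723 0.1281 0.195 ] [-1.01  0.45  5.68]
top knob 50 [0.5692 0.1265 0.2195] [0.5707 0.1279 0.2195] [0.021 0.021 0.008] tilt [ 0.046 -0.024]
top disc 317 [0.574  0.1268 0.1902] [0.5736 0.1283 0.1921] [0.058 0.07  0.015] tilt [-0.009 -0.004]
side knob 69 [0.5699 0.1284 0.2202] [0.5718 0.1269 0.218 ] [0.021 0.023 0.009] tilt [ 0.144 -0.104]
side disc 403 [0.564  0.1348 0.1909] [0.5718 0.1266 0.1927] [0.072 0.071 0.014] tilt [ 0.003 -0.007]
86.5667
```

View pics/seat_side.png

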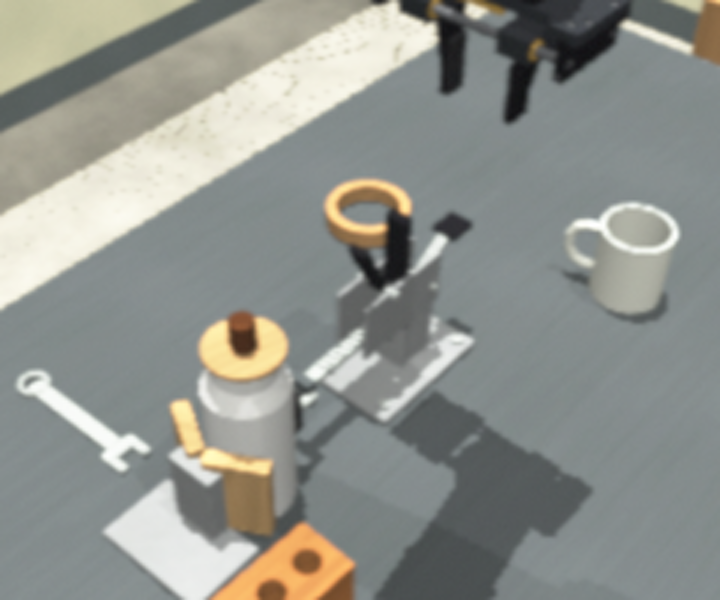

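View pics/seat_top.png

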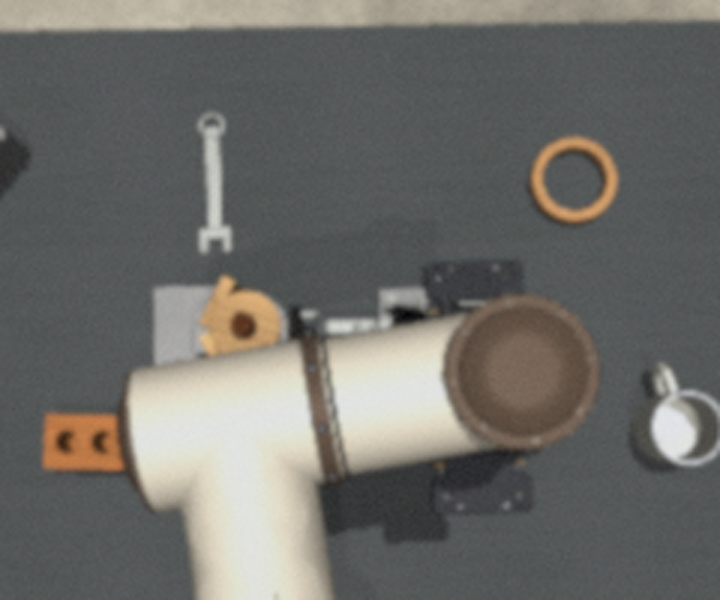

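Run:
```python
from h import *
x,y=.5805,-.172
robot.command_gripper(0,25)
robot.reach([x,y,.25],QP)
robot.movel([x,y,.137],max_speed=.15)
for z in (.131,.127,.124,.121,.119):
    robot.movel([x,y,z],max_speed=.04);print(z,robot.read_tcp_pos()[2].round(4),robot.read_contact_force().round(2))
robot.sleep(1.2)
c,s=look("r0")
print(robot.read_contact_force().round(2),robot.read_clock())
```

```text
Traceback (most recent call last):
bench.IKError: the arm cannot take that pose within its joint ranges
```

Joint 6's range is the likely limit; I'll use the half-turn equivalent.

Run:
```python
from h import *
x,y=.5805,-.172
Q2=down(np.pi+.017)
print(robot.inverse_kinematics([x,y,.25],Q2),robot.read_joints().round(2))
robot.reach([.52,-.14,.36],Q2)
robot.reach([x,y,.25],Q2)
robot.movel([x,y,.137],max_speed=.15)
for z in (.131,.127,.124,.121,.119):
    robot.movel([x,y,z],max_speed=.04);print(z,robot.read_tcp_pos()[2].round(4),robot.read_contact_force().round(2))
robot.sleep(1.2)
c,s=look("r0")
print(robot.read_contact_force().round(2),robot.read_clock())
```

```text
[-0.02095286  0.33423349  0.00148501  0.         -1.23804785  0.03795286] [ 0.16  0.11 -0.02  0.   -1.44  3.  ]
0.131 0.1326 [ 1.21 -2.99  4.57]
0.127 0.127 [ 0.7  -1.17  2.12]
0.124 0.1238 [ 0.72 -2.05  2.57]
0.121 0.1204 [-0.1  -1.86  1.39]
0.119 0.1192 [-1.87 -0.75  4.6 ]
r0 rim 367 [0.5697 0.1276] r 0.0269 mid [0.5689 0.1281 0.1887]
r0 rim 400 [0.5714 0.1273] r 0.027 mid [0.5727 0.1267 0.1854]
[-0.79  0.06  4.64] 94.2833
```

View pics/s_r0.png

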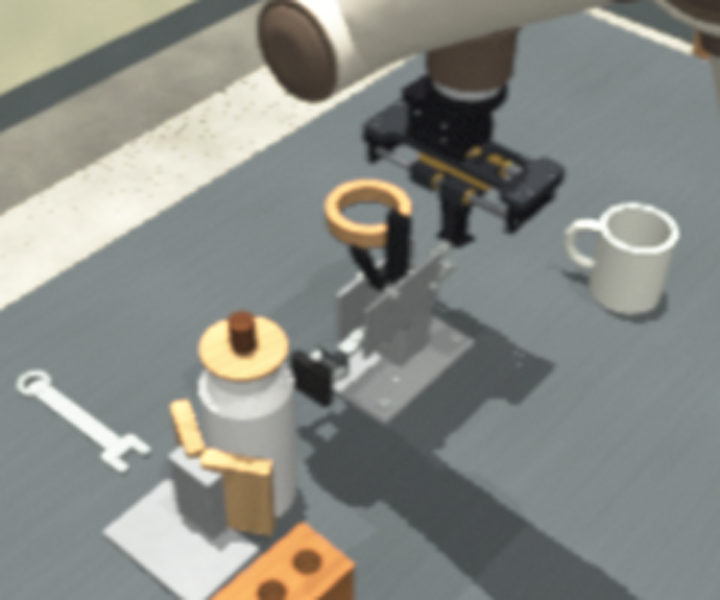

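Run:
```python
from h import *
x,y=.5805,-.172
robot.movel([x,y,.1175],max_speed=.04);print(robot.read_tcp_pos()[2],robot.read_contact_force().round(2));robot.sleep(1.0)
robot.movel([x,y,.25],max_speed=.12)
robot.reach([.40,-.10,.36],down(np.pi+.017));robot.sleep(.3)
c,s=look("f");W=cloud(c);W0=np.load("W0.npy")
v,u=np.mgrid[0:400,0:640];B=(u>=305)&(u<330)&(v>=190)&(v<230)
for A in(W0,W):
    m=B&(A[...,2]>.05)&(A[...,2]<.115)&(A[...,1]>.02)&(A[...,1]<.07);Q=A[m];print(len(Q),np.nanmean(Q,0).round(4),Q.min(0).round(4),Q.max(0).round(4))
for A in(W0,W):
    m=(A[...,2]>.12)&(A[...,2]<.15)&(A[...,1]<-.14)&(A[...,1]>-.2)&(abs(A[...,0]-.58)<.03);print("tab",m.sum(),A[m].mean(0).round(4))
z=W[...,2]
for nm,a,b in(("knob",.212,.23),("disc",.184,.2)):
    Q=W[(abs(W[...,0]-.571)<.06)&(abs(W[...,1]-.1275)<.06)&(z>a)&(z<b)]
    A=np.c_[Q[:,:2]-Q[:,:2].mean(0),np.ones(len(Q))];print(nm,len(Q),((Q.min(0)+Q.max(0))/2).round(4),"tilt",np.linalg.lstsq(A,Q[:,2],rcond=None)[0][:2].round(3))
print(robot.read_clock())
```

```text
0.11890523472101733 [-2.26  0.28 10.13]
f rim 371 [0.5697 0.1277] r 0.0269 mid [0.569  0.128  0.1894]
f rim 401 [0.5714 0.1273] r 0.027 mid [0.5721 0.1263 0.1857]
89 [0.5754 0.0382 0.09  ] [0.554  0.0219 0.0557] [0.5983 0.0634 0.104 ]
81 [0.5761 0.0362 0.0911] [0.5535 0.0218 0.0582] [0.5982 0.045  0.1025]
tab 111 [ 0.5809 -0.1699  0.1303]
tab 112 [ 0.5806 -0.1702  0.1307]
knob 51 [0.5706 0.1278 0.2196] tilt [-0.02   0.112]
disc 377 [0.569  0.128  0.1914] tilt [ 0.011 -0.001]
98.0833
```

View pics/t_f.png

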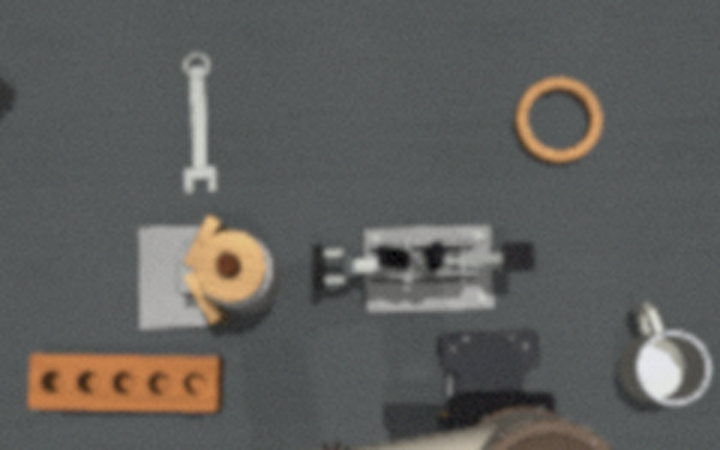

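View pics/s_f.png

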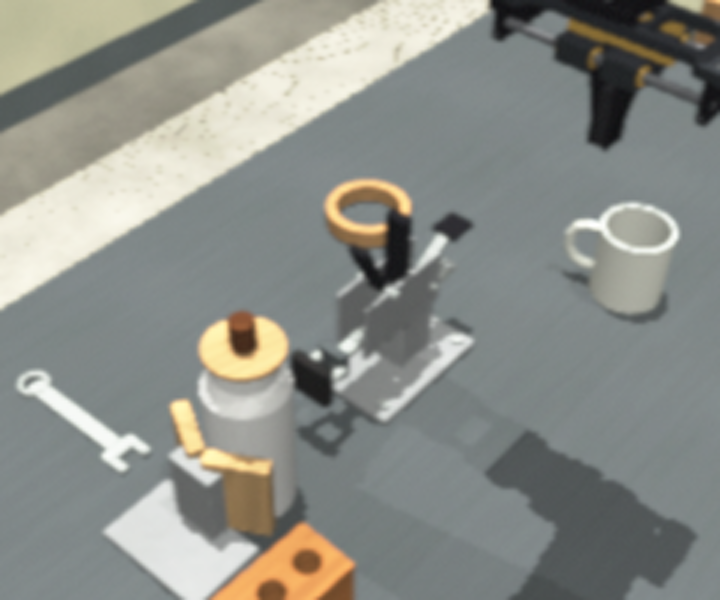

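The jaw is fully back (same pixels and depth as at the start), the tab has sprung back, and the cover sits level. The canister hasn't moved and nothing touches it. I'm handing in.

```bash
python3 -c "
from bench import robot
robot.job_done();print(robot.read_clock())"
```

```text
the job is handed in; nothing more can be done
the job is handed in; nothing more can be done
```

I carried out all the steps in order and handed the job in at about 98 s of robot time. It reported no verdict.

- **Clamping:** I pumped the trigger six full strokes. The last one moved the canister only about 0.1 mm, so the pad should be pressed in roughly 8 mm. I inferred that from the stroke size and had no direct reading of the pad.
- **Markers:** All five holes held a marker, and I dropped each one through the neck. The rack is now empty. The highest point seen in the neck was about 132 mm, against the rim at 185 mm.
- **Cover:** It had been knocked about 6 cm aside during the run, so I located it again before picking it up. On the rim it measures centred within about 1–2 mm. Its disc is level to about 0.01 rad and its height matches a seated cover.
- **Release:** I pressed the tab about 14 mm and held it. Afterwards the pad and tab were back where the first depth picture had them, the canister stood where it had been clamped, and the gripper was well clear of everything. The bystanders look unmoved in the pictures.

Two readings were not clean. The two cameras differ by about 2 mm in x, so I used the average. The tilt readings on the knob (up to 0.14) came from only 50–70 points, including some on its sides, so I trusted the disc fit instead. The first approach to the tab was also refused for joint range, and I used the half-turned grasp instead.

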